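Spread the snap ring over the banding wheel's spindle

TASK

The aluminium wheel of the small banding turntable sits too high on its spindle and hides the snap-ring groove: press it down until it is fully home. Then take the snap-ring pliers from their wooden stand, put their tips between the legs of the snap ring lying on the desk, squeeze them right up to spread the ring, and lower it level over the spindle to the height of the groove. Finish while holding it there for me to check: pliers still squeezed, the spread ring round the spindle in line with the groove, carried by the pliers alone without pressing on wheel or spindle, and nothing else on the desk upset.

Things in the scene. Friction and masses are not known exactly. Their poses are not given: they have to be found in the camera images.
- groove (a point): Centre of the snap-ring groove (8 mm high, 31 mm across) on the upright axis of the turntable's fixed steel spindle, 59 mm above the desk. z up. Spindle 36 mm in diameter; its top, with a 5 mm chamfer, is 12 mm above this point. When the wheel is home, its flat upper face lies 13 mm below this point and the top of its 41 mm wide middle boss 5 mm below it.
- wheel (a joint): How far the round aluminium turntable wheel (150 mm across) is pressed down its spindle, m: starts at 0 to 0.004, fully home at 0.011 (so it starts 7 to 11 mm high). It slides straight down, stiffly: about 9 N anywhere on its flat face moves it, e.g. 45 mm from the axis. It stays where it is left.
- pliers_grip (a point): Middle between the black rubber sleeves of the snap-ring pliers, where to grip. They start upright, tips down, in a pale wooden block (top 68 mm above the desk; draw straight up 75 mm). z up; y from handle to handle (squeeze along y); x through the flat pliers. Sleeves 13 mm thick, from 28 mm below to 21 mm above; width over both 56 mm at rest (flat from here up), 34 mm squeezed to the stop (flat from here down).
- pliers: The snap-ring pliers, 0.16 kg, 155 mm long, axes as pliers_grip; origin between the lower ends of the tips, 134 mm below pliers_grip. A spring pushes the handles out, 7 N at rest, 10 N squeezed, 18 N with the ring. Joint plate (34 mm along y, 14 along x) 60 to 88 mm above the origin.
- pliers_tips (a point): Lower end of the pliers' two flat tips, mid between them. Each is 8 mm along x, 5 mm along y. At rest they nearly touch: 10 mm over both at the end, 13 mm at 7 mm higher. Squeezing drives them apart along y by 1.3 mm for each mm the handles close, to 41 mm over both at the stop, where their outer faces are upright.
- pliers_jaw (a joint): Squeeze of the pliers, rad: 0 at rest (handles out, tips together), 0.416 at the stop (handles in, tips apart).
- ring_bore (a point): Point of the bright steel snap ring that goes on the spindle's axis when spread, half-way up its 6 mm thickness. The ring is a flat C, 32 mm inside (too tight for the spindle unspread), 6 mm wide section, with two straight legs along its +x; it lies flat on the desk, z up. Back 21 to 27 mm behind (-x of) this point, leg ends 24 mm ahead. Fully spread it clears the spindle by 2.5 mm all round.
- ring_gap (a point): Mid between the ring's legs, half-way up: where the pliers' tips go in from above (pliers' y along the ring's y), 20 mm ahead of ring_bore. The gap here is 20 mm, 18 mm at the leg ends; spread it is 41 mm with parallel legs, which hold on to the tips by their spring (about 6 N each).
- ring_left (a joint): Spread of the ring's +y leg, rad: 0 relaxed, about 0.25 with the pliers fully squeezed.
- ring_right (a joint): Spread of the ring's -y leg, rad: 0 relaxed, about 0.25 with the pliers fully squeezed.
- ring: The snap ring (18 g); origin on its underside, 5 mm behind (-x of) ring_bore; same axes.
- turntable: The banding turntable, fixed, with its wheel; origin on the desk, on the spindle's axis, 59 mm below groove.
- dark_jar: Black paint jar, 52 mm wide, 71 mm high; leave it alone. Origin under its centre.
- blue_jar: Blue paint jar, 46 mm wide, 59 mm high; leave it alone. Origin under its centre.
- green_vial: Small vial with green cap, 21 mm wide, 54 mm high; leave it alone. Origin under its centre.
- dropper: White dropper bottle, 30 mm wide, 90 mm high; leave it alone. Origin under its centre.
Mind the look-alikes: they are no part of the job. Leave any red look-alike of the pliers alone.

How it is judged:
On the way, in this order (a step that is already met when the one before it is completed fails the run):
1. the wheel is pressed fully home (value of joint wheel above 0.01 m), for 0.2 s.
2. the ring is spread on the pliers and lifted clear of the desk (height (world z) of ring_bore above 0.03 m and contact force between pliers and ring above 1 N and value of joint each of ring_left, ring_right above 0.15 rad), for 0.2 s.
At the end, for the whole second after the job is handed in: Wheel within 1 mm of home; ring spread (both legs over 0.18 rad) on the gripped pliers, round the spindle: bore point within 6 mm of the axis and 2.5 mm of the groove's mid height, tilt under 0.12 rad; ring and pliers press on wheel and spindle with under 1.5 N; at rest (value of joint wheel above 0.01 m and horizontal distance between ring_bore and groove below 0.006 m and z of ring_bore in the frame of groove between -0.0025 and 0.0025 m and angle between ring_bore's own z axis and vertical below 0.12 rad and value of joint each of ring_left, ring_right above 0.18 rad and contact force between pliers and ring above 1 N and contact force between the fingers and pliers above 3 N and contact force between each of ring, pliers and turntable below 1.5 N and contact force between the fingers and ring below 0.5 N and linear speed of ring below 0.02 m/s); the arm keeps its last pose, push and grip.
It fails at once if a loose jar, vial or bottle is pushed or knocked over (distance of any of dark_jar, blue_jar, green_vial, dropper from where it was at the start of the episode above 0.03 m).
It also fails if it takes over 54 s, if anything falls off the work surface, if the arm or the gripper's body presses on something with over 40 N, if the wrist force passes 120 N, or if a joint passes its speed limit or range.

ROBOT

A 6-joint arm with a two-finger parallel gripper is mounted at the origin on a cart in front of the work surface, level with it; the furniture and walls round the work are solid. World frame = base frame: x ahead of the robot, y to its left, z up, the work surface at z = 0. Lengths are in m, angles in rad, forces in N, time in s.
With the tool pointing down it reaches from about 0.275 to 0.875 m from the base axis. Payload 12.5 kg.
Tool frame: the origin (TCP) lies on the centre line of the jaws, within the pads' length; the fingertips stand r.finger_overhang ahead of it and the grasp point (between the pads) lies 3 mm ahead of it (r.finger_overhang is the distance from the TCP to the fingertips, in m); z points along the fingers, y is the line along which they close (so a half turn about z gives the same grasp; the last joint's range is limited). The gripper opens to 85 mm and grips with 20 to 120 N. Pads are 22 mm wide; open, the fingers measure 114 mm over their backs; the gripper's body (76 mm by 85 mm) begins 54 mm behind the grasp point. The pads swing forward as they close: fully open they stand 13 mm farther back than shut.
Start: joints at [-1.325, 0.351, 1.652, -0, 1.139, -0.085], TCP at [0.179, -0.52, 0.218] pointing down, gripper open.
Joint ranges: [-2.75, 2.75], [-0.79, 2.1], [0.01, 2.65], [-1.57, 4.71], [0.07, 3.14], [-2.87, 2.87]. Speed limits (rad/s): [2.22, 2.22, 2.79, 3.14, 3.14, 3.14].

INTERFACE

Orientations are given as a unit quaternion [x, y, z, w].
In Python, from cell import r, optics gives the robot as it stands. The module is installed in compiled form; this text tells all that it offers. Calls block until the motion is done:
- r.move_to(position, orientation): joint-space move of the TCP to a pose.
- r.move_linear(position, rot=None, vel=0.15): straight line of the TCP; rot=None keeps the orientation; vel is the mean speed in m/s.
- r.set_joints(angles): joint-space move.
- r.set_gripper(opening, squeeze=None): opening from 0.0 (shut) to 1.0 (fully open); squeeze is the grip in N (None keeps the last); returns when the fingers have stopped.
- r.sleep(seconds).
- r.inverse_kinematics(position, orientation): joint angles nearest the present ones, or None.
- optics.get_image(name): name is "side" or "top"; returns a dict with "pixels" (384x512x3 uint8, red, green, blue), "depth" (384x512 float32, m along the optical axis (not along the pixel's ray), 0 where there is no reading), "fx", "fy", "cx", "cy" (pixels), "camera_from_world" (4x4, takes a point from world to camera coordinates). Camera axes: x right, y down, z forward; pixel columns grow to the right and rows downward; lengths in m; the calibration is good to about 2 mm. A picture is of the moment at which its call begins.
A pose or a line that the arm cannot do raises r.PlanningError and nothing moves.
- r.hand_in(): hands the job in; it is judged then, once.
Readings, each from a call of its own:
- r.current_t(): time.
- r.current_q(): joint angles.
- r.current_qvel(): joint speeds.
- r.current_effort(): joint torques, N m.
- r.current_tool_pos(): TCP position.
- r.current_ee_rot(): TCP orientation.
- r.current_contact_force(): force on the tool from outside, world axes, zero at the start.
- r.current_torque(): the same for the moment, N m.
- r.current_opening(): opening from 0.0 (shut) to 1.0 (fully open).
- r.current_finger_force(): force on a finger pad.
Only numpy, scipy, OpenCV 4.12 (cv2) and the standard library are available. Lean on these libraries where they do the work, as an engineer would, in place of code of your own. Each camera call takes 0.05 s, during which the arm holds its last target. There are 200 camera calls.

## Working session

There is one attempt and no reset: what is moved stays moved. The work goes in short steps, each a Python script; the robot and the scene stay as the last script left them, time stands still between calls to the robot, and variables do not carry over. Pictures are saved under pics/ and viewed, at most 15 in all, crops included, and the job is handed in when it is done.

```bash
mkdir -p pics; cat > h.py <<'E'
import numpy as np, cv2
from cell import r, optics
from scipy.spatial.transform import Rotation as R
def snap(n,f=None):
    im=optics.get_image(n); 
    if f: cv2.imwrite('pics/'+f,cv2.cvtColor(im['pixels'],cv2.COLOR_RGB2BGR)); np.save('pics/'+f+'.npy',im,allow_pickle=True)
    return im
def load(f): return np.load('pics/'+f+'.npy',allow_pickle=True).item()
def ray(im,u,v,z):  # pixel -> world at height z
    T=np.linalg.inv(im['camera_from_world']); d=T[:3,:3]@[(u-im['cx'])/im['fx'],(v-im['cy'])/im['fy'],1]; o=T[:3,3]
    return o+d*(z-o[2])/d[2]
def pt(im,u,v):
    d=float(im['depth'][int(v),int(u)]); T=np.linalg.inv(im['camera_from_world'])
    return T[:3,:3]@np.array([(u-im['cx'])/im['fx']*d,(v-im['cy'])/im['fy']*d,d])+T[:3,3]
def cloud(im):
    v,u=np.mgrid[:384,:512]; d=im['depth']; T=np.linalg.inv(im['camera_from_world'])
    P=np.stack([(u-im['cx'])/im['fx']*d,(v-im['cy'])/im['fy']*d,d],-1)@T[:3,:3].T+T[:3,3]
    P[d<=0]=np.nan; return P
def proj(im,p):
    c=im['camera_from_world']@np.append(p,1); return im['fx']*c[0]/c[2]+im['cx'],im['fy']*c[1]/c[2]+im['cy']
def crop(im,f,u0,v0,u1,v1,s):
    cv2.imwrite('pics/'+f,cv2.cvtColor(cv2.resize(im['pixels'][v0:v1,u0:u1],None,fx=s,fy=s,interpolation=cv2.INTER_CUBIC),cv2.COLOR_RGB2BGR))
def down(yaw): # tool z down, tool y axis at angle yaw+90 ; tool x at yaw
    return (R.from_euler('z',yaw)*R.from_euler('x',np.pi)).as_quat()
E
python3 - <<'E'
from h import *
a=snap('top','top0.png');b=snap('side','side0.png')
cv2.imwrite('pics/both.png',cv2.resize(np.vstack([cv2.imread('pics/top0.png'),cv2.imread('pics/side0.png')]),(400,600)) )
print(np.linalg.inv(a['camera_from_world']).round(3),np.linalg.inv(b['camera_from_world']).round(3),a['fx'],b['fx'],r.finger_overhang,r.current_t())
print(r.current_ee_rot(),down(0))
E
```

```text
[[ 0.015 -0.978  0.21   0.314]
 [-1.    -0.014  0.003 -0.189]
 [-0.    -0.21  -0.978  1.133]
 [ 0.     0.     0.     1.   ]] [[-0.959 -0.172  0.227  0.337]
 [-0.285  0.537 -0.794  0.474]
 [ 0.015 -0.826 -0.563  0.582]
 [ 0.     0.     0.     1.   ]] 469.80919302703455 428.1945951402501 0.022 0.1
[ 9.86355103e-01  1.64630944e-01 -5.08342359e-05 -5.11226661e-04] [1.000000e+00 0.000000e+00 0.000000e+00 6.123234e-17]
```

View pics/top0.png

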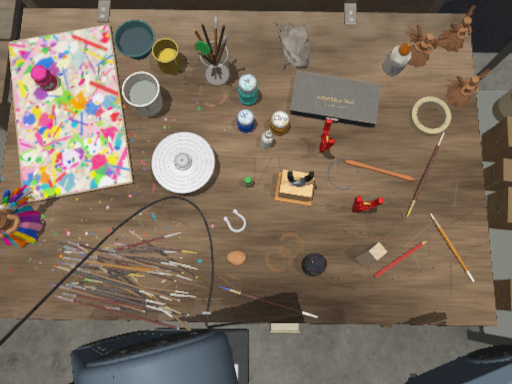

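View pics/side0.png

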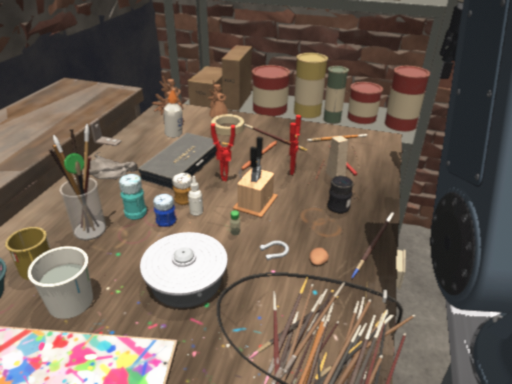

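The top view shows the turntable at (183,162), the ring at (235,220) and the black-sleeved pliers in the pale stand at (298,180). Look-alikes for the pliers are the red ones at (327,136) and (367,204); for the ring, the wire loop at (340,175) and the stains at (285,245). I choose the black-sleeved pliers in the pale block and the bright C ring. Next is one close crop.

```bash
python3 - <<'E'
from h import *
a=load('top0.png');b=load('side0.png')
f=lambda im,u,v,w,h:cv2.resize(im['pixels'][v:v+h,u:u+w][:,:,::-1],(400,300),interpolation=cv2.INTER_CUBIC)
cv2.imwrite('pics/c1.png',np.vstack([np.hstack([f(a,268,160,60,45),f(a,205,200,60,45)]),np.hstack([f(b,215,130,100,75),f(b,235,215,80,60)])]))
for im,n in((a,'top'),(b,'side')):
    P=cloud(im); 
    # handles
    m=(P[...,2]>.1)&(im['pixels'].max(-1)<75)&(P[...,0]>.3)&(P[...,0]<.75)&(P[...,1]<-.1)&(P[...,1]>-.5)
    m[:,400:]=0; print(n,m.sum(),np.nanmin(P[m],0),np.nanmax(P[m],0),np.nanmean(P[m],0))
P=cloud(a)
# turntable: white disc plane
sel=P[100:220,120:240].reshape(-1,3); s=sel[(sel[:,2]>.04)&(sel[:,2]<.065)]
print('wheel z',np.median(s[:,2]),(s.min(0)+s.max(0))/2,np.ptp(s,axis=0), 'top',np.nanmax(sel[:,2]))
m=(P[...,2]>.0655);m[:,:160]=0;m[:,210:]=0;m[:135]=0;m[190:]=0; print(np.nanmean(P[m],0),m.sum())
P=cloud(b)
sel=P[220:310,130:235].reshape(-1,3); s=sel[(sel[:,2]>.04)&(sel[:,2]<.065)]
print('wheel z',np.median(s[:,2]),(s.min(0)+s.max(0))/2,np.ptp(s,axis=0))
for (u,v) in((235,209),(227,214),(243,212),(244,227),(225,225)): print(ray(a,u,v,.006))
# block top
P=cloud(a);m=(P[...,2]>.060)&(P[...,2]<.076);m[:,:270]=0;m[:,320:]=0;m[:165]=0;m[205:]=0
print('block',m.sum(),cv2.minAreaRect(P[m][:,:2].astype(np.float32)))
E
```

```text
top 103 [ 0.55286753 -0.35775913  0.10031236] [ 0.6425614  -0.26257779  0.16015742] [ 0.5576824  -0.29356606  0.13811587]
side 241 [ 0.55171198 -0.31276701  0.10069558] [ 0.56608176 -0.25938844  0.15675431] [ 0.5580423  -0.28327255  0.13355694]
wheel z 0.05366334326312283 [ 0.65221111 -0.01658246  0.05248462] [0.23193223 0.27123048 0.02492597] top 0.09252420815623497
[ 0.61057856 -0.02022506  0.07028429] 172
wheel z 0.052711163550998585 [ 0.60942259 -0.01879927  0.05464745] [0.15022609 0.14947662 0.0206923 ]
[ 0.50588015 -0.14515669  0.006     ]
[ 0.49330833 -0.12603108  0.006     ]
[ 0.49878651 -0.16473632  0.006     ]
[ 0.46222493 -0.16782833  0.006     ]
[ 0.46640236 -0.12189739  0.006     ]
block 551 ((0.5601415038108826, -0.28915655612945557), (0.07576582580804825, 0.05649661645293236), 81.59595489501953)
```

View pics/c1.png

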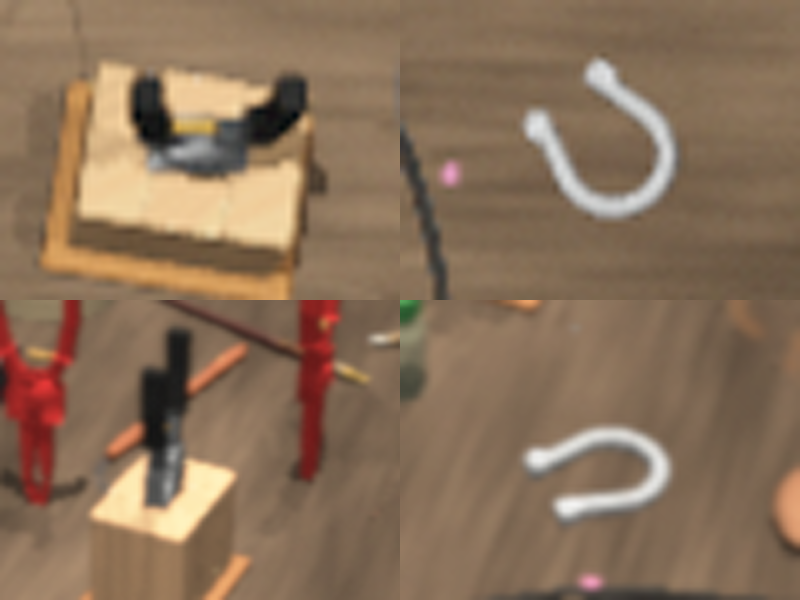

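The crop confirms the choice. The black sleeves are at top px (290,175) and (311,176), in the pale block. The ring's leg ends are at (235,210) and (225.5,218). Now I'll fit the poses numerically.

```bash
cat > fit.py <<'E'
from h import *
from scipy.optimize import least_squares
def ringpts(im,box,z=.006,thr=165):
    u0,v0,u1,v1=box; p=im['pixels'][v0:v1,u0:u1].astype(int)
    m=(p.min(-1)>thr-25)
    n,l,st,_=cv2.connectedComponentsWithStats(m.astype(np.uint8)); k=1+np.argmax(st[1:,4])
    v,u=np.nonzero(l==k); return np.array([ray(im,a+u0,b+v0,z)[:2] for a,b in zip(u,v)])
E
python3 - <<'E'
from fit import *
a=load('top0.png');b=load('side0.png')
# C centreline model: arc radius 19 about bore, legs to +x 24 ; legs at y~ +-13(at gap x=20) 
def model(spread=0):
    t=np.radians(np.linspace(50,310,60)); A=np.c_[19*np.cos(t),19*np.sin(t)]*1.0; A[:,0]-=0
    e=np.array([[x,12.0] for x in np.linspace(23,24,3)]); L=np.linspace(A[0],[24,12],15)
    return np.vstack([L,A,L*[1,-1]])/1000
M=model()
from scipy.spatial import cKDTree
for im,box in((a,(215,200,256,240)),(b,(250,228,300,268))):
    Q=ringpts(im,box); 
    def res(x):
        W=M@R.from_euler('z',x[2]).as_matrix()[:2,:2].T+x[:2]
        return np.r_[cKDTree(W).query(Q)[0],cKDTree(Q).query(W)[0]]
    best=min((least_squares(res,[*Q.mean(0),y]) for y in np.arange(0,6.2,.5)),key=lambda s:s.cost)
    print('ring',len(Q),best.x,np.degrees(best.x[2]),np.sqrt(np.mean(best.fun**2)))
for n,im,box in(('t',a,(285,165,318,195)),('s',b,(235,130,275,175))):
    P=cloud(im);u0,v0,u1,v1=box;s=P[v0:v1,u0:u1].reshape(-1,3);c=im['pixels'][v0:v1,u0:u1].reshape(-1,3).max(-1)
    s=s[(s[:,2]>.115)&(s[:,2]<.17)&(c<80)]
    for _ in range(2):
        md=np.median(s,0); s=s[abs(s[:,0]-.558)<.03]
    w=s[:,1]>-.287
    print(n,len(s),s[w].mean(0),s[~w].mean(0),s.min(0),s.max(0))
P=cloud(a)
for u,v in((327,136),(367,204),(249,181),(314,264),(267,139)):
    s=P[v-18:v+18,u-12:u+12].reshape(-1,3); s=s[s[:,2]>.03]; print(u,v,np.median(s,0),np.nanmax(s[:,2]))
# spindle top by height, side+top
for im,box in((a,(160,135,210,190)),(b,(160,235,205,280))):
    P=cloud(im);u0,v0,u1,v1=box;s=P[v0:v1,u0:u1].reshape(-1,3);
    for lo,hi in((.066,.074),(.044,.0575)):
        q=s[(s[:,2]>lo)&(s[:,2]<hi)]; print(lo,len(q),(q.min(0)+q.max(0))/2,q.mean(0),np.ptp(q,axis=0))
E
```

```text
ring 144 [ 0.47320615 -0.14881336  0.69556241] 39.85279073006264 0.002175345257643736
ring 202 [ 0.47305708 -0.1465391   0.69370096] 39.74613731509288 0.0028036107652856476
t 88 [ 0.55664514 -0.26798252  0.14330485] [ 0.5573085  -0.30992732  0.14172291] [ 0.55330057 -0.31684092  0.11582188] [ 0.56316616 -0.26257779  0.16015742]
s 213 [ 0.55797106 -0.26366175  0.1383856 ] [ 0.55797573 -0.3077806   0.13762372] [ 0.55171198 -0.31412349  0.11524701] [ 0.56608176 -0.25938844  0.15685508]
327 136 [ 0.66198325 -0.35232536  0.10915541] 0.15481117745808637
367 204 [ 0.50407641 -0.4374733   0.10623701] 0.15442387927315426
249 181 [ 0.56773509 -0.17384813  0.05131486] 0.05856940679677258
314 264 [ 0.37498036 -0.32722348  0.07076135] 0.07619721630605247
267 139 [ 0.67693657 -0.22426857  0.05311941] 0.0910238175962308
0.066 156 [ 0.61034171 -0.02126044  0.06992958] [ 0.61063723 -0.02007436  0.07019012] [0.0343815  0.03527576 0.0078439 ]
0.044 2270 [ 0.61031836 -0.02322352  0.05185981] [ 0.60959818 -0.023512    0.05351308] [0.13572978 0.12134705 0.01120404]
0.066 213 [ 0.60997874 -0.01809793  0.06983681] [ 0.60801247 -0.01661435  0.06955859] [0.03433735 0.03157305 0.00761193]
0.044 1639 [ 0.61621045 -0.02770873  0.05353325] [ 0.61567995 -0.02369124  0.05280964] [0.11598883 0.12687363 0.00781991]
```

```bash
python3 - <<'E'
from h import *
p=r.current_tool_pos(); r.move_linear([p[0],p[1],.27],vel=.2)
x,y=.565,-.0195
for yw in (0,np.pi): print(yw,r.inverse_kinematics([x,y,.2],down(yw)),r.inverse_kinematics([.4885,-.135,.2],down(yw+.695)),r.inverse_kinematics([.5575,-.288,.2],down(yw)))
r.set_gripper(0.0,40)
r.move_to([x,y,.26],down(0)); r.move_linear([x,y,.085],vel=.2)
print(r.current_t(),r.current_contact_force())
z=.085
while z>.0625:
    z-=.0015; r.move_linear([x,y,z],vel=.03); f=r.current_contact_force()
    print(round(z,4),r.current_tool_pos()[2].round(4),np.round(f,1))
    if f[2]>22: break
print(r.current_t())
E
```

```text
0 [-1.16844520e-01  3.97805668e-01  1.63117065e+00 -4.44089210e-16
  1.11261634e+00  1.45395181e+00] [-3.61506036e-01  2.93834100e-01  1.78164325e+00 -4.44089210e-16
  1.06611531e+00  5.14290291e-01] [-5.51005016e-01  5.09159590e-01  1.45754623e+00 -4.44089210e-16
  1.17488683e+00  1.01979131e+00]
3.141592653589793 [-0.11684452  0.39780567  1.63117065  0.          1.11261634 -1.68764085] [-0.36150604  0.2938341   1.78164325  0.          1.06611531 -2.62730236] [-0.55100502  0.50915959  1.45754623  0.          1.17488683 -2.12180134]
4.5583 [0.05786495 0.50897695 0.38492586]
0.0835 0.0841 [ 0.3 -0.6  0.2]
0.082 0.082 [ 0.8  1.  -0.4]
0.0805 0.0804 [ 1. -0.  0.]
0.079 0.0789 [0.8 0.4 0.5]
0.0775 0.0774 [-0.1  1.  -0.3]
0.076 0.0759 [-0.1 -0.1 -1.5]
0.0745 0.0744 [ 0.9  0.1 -0.3]
0.073 0.0729 [-1.3  0.3  0.5]
0.0715 0.0714 [ 0.2 -0.1 -0.2]
0.07 0.0699 [-0.1  0.3  0.3]
0.0685 0.0684 [-0.1 -0.  -0.6]
0.067 0.0669 [ 0.2 -0.8 -0.2]
0.0655 0.0654 [0.8 0.7 0. ]
0.064 0.0639 [0.1 0.2 0.4]
0.0625 0.0624 [0.2 0.2 0.1]
8.3083
```

```bash
python3 - <<'E'
from h import *
b=snap('side','s1.png'); crop(b,'c2.png',100,150,300,300,3)
print(r.current_opening(),r.current_contact_force())
P=cloud(b);s=P[230:310,130:235].reshape(-1,3);s=s[(s[:,2]>.035)&(s[:,2]<.06)];print(np.median(s[:,2]))
E
```

```text
-0.002215910186569099 [ 0.89624195  0.91981483 -0.91317464]
0.0526565671848902
```

View pics/c2.png

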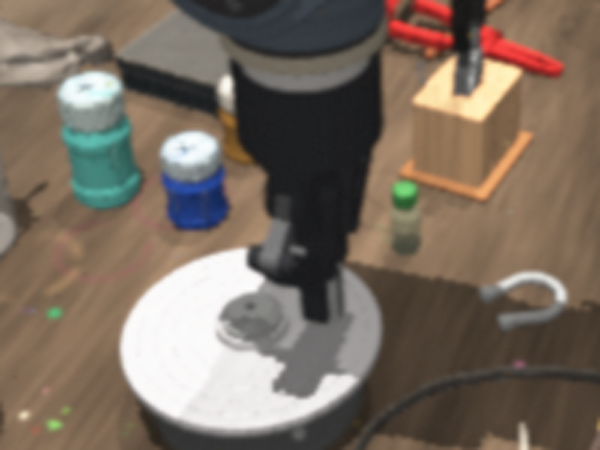

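The side crop shows the shut fingertips at crop (320,318), probably not touching. A red pliers now lies at crop (490,35). I'll check the tip height and the top view.

```bash
python3 - <<'E'
from h import *
b=load('s1.png');P=cloud(b)
for v in range(236,262,3): print(v,P[v,205].round(3),P[v,208].round(3),P[v,170].round(3))
print(proj(b,[.565,-.0195,.0404]),proj(b,[.565,-.0195,.053]))
a=snap('top','t1.png')
E
```

```text
236 [ 0.562 -0.01   0.127] [ 0.554 -0.004  0.134] [ 0.661 -0.069  0.053]
239 [0.552 0.012 0.141] [ 0.555 -0.006  0.126] [ 0.657 -0.061  0.052]
242 [0.552 0.014 0.137] [0.552 0.002 0.127] [ 0.653 -0.053  0.053]
245 [0.552 0.013 0.13 ] [0.551 0.006 0.124] [ 0.649 -0.045  0.053]
248 [ 0.562 -0.007  0.103] [ 0.557 -0.007  0.104] [ 0.646 -0.038  0.053]
251 [ 0.563 -0.007  0.096] [ 0.557 -0.008  0.097] [ 0.642 -0.031  0.053]
254 [ 0.564 -0.008  0.088] [ 0.558 -0.008  0.09 ] [ 0.639 -0.024  0.053]
257 [ 0.567 -0.014  0.075] [ 0.558 -0.007  0.084] [ 0.635 -0.016  0.054]
260 [ 0.575 -0.03   0.051] [ 0.569 -0.031  0.052] [ 0.632 -0.011  0.053]
(np.float64(208.13680816967118), np.float64(269.7760318939782)) (np.float64(207.77628031998137), np.float64(264.55581100346444))
```

View pics/t1.png

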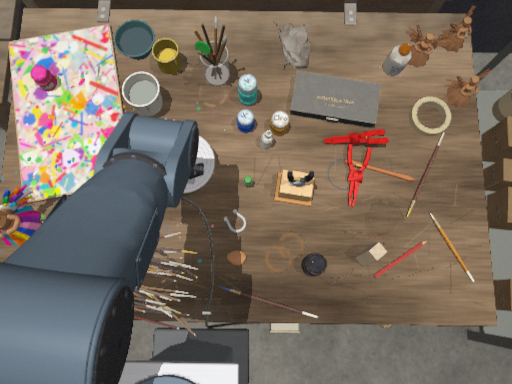

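Both red pliers, which were standing free, have toppled to (357,138) and (357,175), away from the work. The jars are untouched. The depth shows the fingertips still about 20 mm above the wheel, so I continue down under force guard.

```bash
python3 - <<'E'
from h import *
x,y=.565,-.0195; z=r.current_tool_pos()[2]
print(r.current_tool_pos(),R.from_quat(r.current_ee_rot()).as_matrix().round(3).tolist())
while z>.024:
    z-=.002; r.move_linear([x,y,z],vel=.04); f=r.current_contact_force()
    if abs(f[2])>3: print(round(z,4),r.current_tool_pos()[2].round(4),np.round(f,1))
    if f[2]>22: break
print(r.current_t(),r.current_tool_pos())
b=snap('side','s2.png');P=cloud(b)
for v in range(248,275,3): print(v,P[v,208].round(3),P[v,170].round(3))
E
```

```text
[ 0.56498601 -0.01949703  0.06248106] [[1.0, 0.0, -0.0], [0.0, -1.0, -0.0], [-0.0, 0.0, -1.0]]
0.0385 0.0386 [-1.1 -0.1  4.1]
0.0365 0.0367 [-0.8 -0.5  5.6]
0.0345 0.0346 [-1.   0.5  5.4]
0.0325 0.0331 [-4.2 -0.3 11.3]
0.0305 0.0329 [-13.7   1.3  34.7]
12.4083 [ 0.5650954  -0.01951922  0.03291848]
248 [ 0.555 -0.004  0.108] [ 0.651 -0.046  0.045]
251 [ 0.556 -0.005  0.1  ] [ 0.646 -0.038  0.046]
254 [0.552 0.005 0.103] [ 0.645 -0.033  0.043]
257 [0.551 0.007 0.099] [ 0.64  -0.024  0.045]
260 [0.552 0.007 0.091] [ 0.636 -0.016  0.046]
263 [ 0.559 -0.008  0.069] [ 0.632 -0.009  0.047]
266 [ 0.559 -0.007  0.064] [ 0.629 -0.003  0.046]
269 [ 0.559 -0.006  0.057] [0.627 0.002 0.045]
272 [ 0.561 -0.009  0.046] [0.624 0.009 0.044]
```

The wheel is home: its face is at 0.046 and the force jumped to 35 N. The fingertips really sit 13 mm above the reported TCP when shut, so I'll correct for that. Now the pliers.

```bash
python3 - <<'E'
from h import *
r.move_linear([.565,-.0195,.2],vel=.2); r.set_gripper(1.0,40)
x,y=.5575,-.288
r.move_to([x,y,.2],down(0)); r.move_linear([x,y,.135],vel=.15)
print(r.current_t(),r.current_contact_force())
b=snap('side','s3.png'); crop(b,'c3.png',190,80,310,220,4)
P=cloud(b); 
s=P[100:215,200:310].reshape(-1,3); s=s[(abs(s[:,0]-x)<.03)&(abs(s[:,1]-y)<.08)&(s[:,2]>.1)&(s[:,2]<.3)]
for lo in np.arange(.1,.26,.01):
    q=s[(s[:,2]>=lo)&(s[:,2]<lo+.01)]
    if len(q)>2: print(lo.round(3),len(q),q.min(0).round(3)[:2],q.max(0).round(3)[:2])
E
```

```text
15.8667 [-0.55331079  0.21268222  1.3975377 ]
0.1 34 [ 0.552 -0.311] [ 0.564 -0.264]
0.11 49 [ 0.551 -0.314] [ 0.564 -0.263]
0.12 49 [ 0.552 -0.312] [ 0.563 -0.261]
0.13 54 [ 0.552 -0.312] [ 0.566 -0.259]
0.14 50 [ 0.552 -0.313] [ 0.565 -0.259]
0.15 27 [ 0.552 -0.316] [ 0.565 -0.264]
0.16 66 [ 0.546 -0.335] [ 0.568 -0.233]
0.17 94 [ 0.546 -0.333] [ 0.569 -0.23 ]
0.18 83 [ 0.546 -0.334] [ 0.568 -0.23 ]
0.19 76 [ 0.545 -0.335] [ 0.568 -0.231]
0.2 51 [ 0.543 -0.361] [ 0.568 -0.214]
0.21 135 [ 0.54  -0.357] [ 0.569 -0.212]
0.22 115 [ 0.54  -0.356] [ 0.568 -0.214]
0.23 119 [ 0.538 -0.319] [ 0.569 -0.215]
0.24 142 [ 0.537 -0.302] [ 0.575 -0.216]
0.25 143 [ 0.537 -0.294] [ 0.576 -0.218]
```

View pics/c3.png

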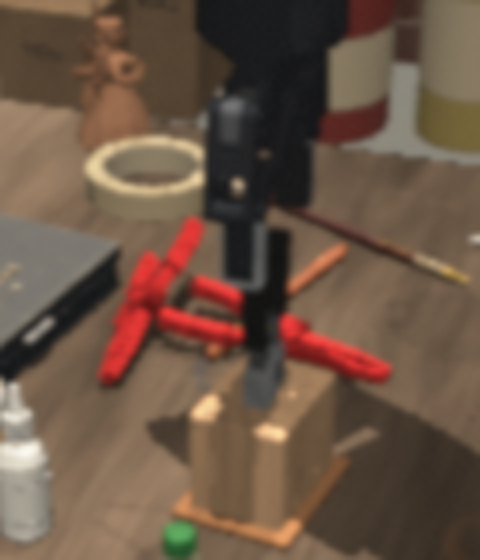

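Open fingertips sit at about z 0.16, i.e. TCP+0.026. Fingers and sleeves are centred to within 1–2 mm (crop 245,260). Gripping lightly and drawing up.

```bash
python3 - <<'E'
from h import *
x,y=.5575,-.288
r.move_linear([x,y,.101],vel=.1)
for o in (.68,.66,.645,.63,.615):
    r.set_gripper(o,25); print(o,r.current_opening(),r.current_finger_force())
    if r.current_finger_force()>6: break
r.move_linear([x,y,.14],vel=.06); print(r.current_opening(),r.current_finger_force(),r.current_contact_force())
r.move_linear([x,y,.20],vel=.1)
print(r.current_t(),r.current_opening(),r.current_finger_force(),r.current_contact_force())
b=snap('side','s4.png'); crop(b,'c4.png',190,60,310,220,3)
P=cloud(b)
s=P[60:230,200:310].reshape(-1,3); s=s[(abs(s[:,0]-x)<.03)&(abs(s[:,1]-y)<.08)&(s[:,2]>.074)&(s[:,2]<.3)]
for lo in np.arange(.07,.26,.01):
    q=s[(s[:,2]>=lo)&(s[:,2]<lo+.01)]
    if len(q)>2: print(lo.round(3),len(q),q.min(0).round(3),q.max(0).round(3)[:2])
E
```

```text
0.68 0.6770336276529774 0.2801240368216895
0.66 0.6641448836336661 5.034259020758327
0.645 0.6496637232595717 7.828910055103506
0.6495549258041498 6.771110085765031 [ 1.09728829 -0.5620887  -2.12830973]
18.7833 0.6476060455728836 6.767946767213289 [-0.24956501 -0.32107046 -1.24394764]
0.1 15 [ 0.554 -0.298  0.102] [ 0.563 -0.281]
0.11 22 [ 0.554 -0.295  0.111] [ 0.562 -0.279]
0.12 23 [ 0.553 -0.301  0.121] [ 0.562 -0.278]
0.13 26 [ 0.553 -0.3    0.13 ] [ 0.561 -0.277]
0.14 29 [ 0.553 -0.299  0.14 ] [ 0.562 -0.277]
0.15 29 [ 0.553 -0.297  0.15 ] [ 0.561 -0.277]
0.16 26 [ 0.55  -0.301  0.16 ] [ 0.564 -0.271]
0.17 48 [ 0.549 -0.306  0.17 ] [ 0.564 -0.271]
0.18 52 [ 0.549 -0.303  0.18 ] [ 0.566 -0.271]
0.19 46 [ 0.551 -0.304  0.19 ] [ 0.565 -0.27 ]
0.2 35 [ 0.551 -0.307  0.2  ] [ 0.566 -0.263]
0.21 43 [ 0.547 -0.32   0.21 ] [ 0.566 -0.252]
0.22 88 [ 0.545 -0.319  0.22 ] [ 0.567 -0.245]
0.23 93 [ 0.544 -0.327  0.23 ] [ 0.567 -0.245]
0.24 94 [ 0.545 -0.322  0.24 ] [ 0.567 -0.246]
0.25 68 [ 0.543 -0.328  0.25 ] [ 0.567 -0.236]
```

View pics/c4.png

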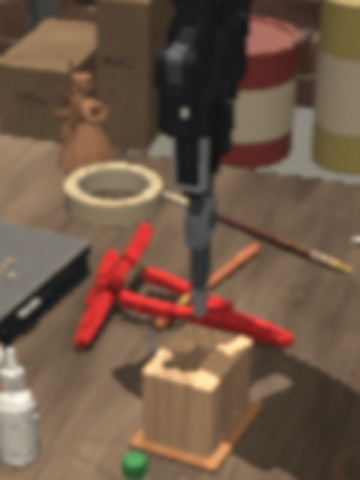

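```bash
python3 - <<'E'
from h import *
x,y=.4885,-.135
r.move_to([x,y,.2],down(.695)); r.move_linear([x,y,.125],vel=.15)
print(r.current_t(),r.current_finger_force(),r.current_opening())
b=snap('side','s5.png'); crop(b,'c5.png',240,190,320,265,8)
P=cloud(b);s=P[150:270,240:330].reshape(-1,3); s=s[(abs(s[:,0]-x)<.02)&(abs(s[:,1]-y)<.02)&(s[:,2]>.015)]
for lo in np.arange(.015,.08,.005):
    q=s[(s[:,2]>=lo)&(s[:,2]<lo+.005)]
    if len(q)>1: print(lo.round(3),len(q),q.min(0).round(4),q.mean(0).round(4))
for p in([x,y,.026],[x,y,.003],[x,y,.006]): print(proj(b,p))
E
```

```text
20.1917 6.772824526351542 0.6449204846975252
0.03 10 [ 0.4837 -0.1383  0.0304] [ 0.4898 -0.1329  0.0326]
0.035 11 [ 0.4837 -0.1376  0.0357] [ 0.4906 -0.1327  0.0371]
0.04 15 [ 0.4832 -0.1382  0.04  ] [ 0.4902 -0.1324  0.0419]
0.045 12 [ 0.4826 -0.1379  0.0452] [ 0.4894 -0.1312  0.0479]
0.05 18 [ 0.4813 -0.1378  0.0501] [ 0.4881 -0.1302  0.0528]
0.055 15 [ 0.4813 -0.1407  0.0554] [ 0.4908 -0.1329  0.0575]
0.06 17 [ 0.4813 -0.1417  0.0603] [ 0.4885 -0.1302  0.0622]
0.065 16 [ 0.4813 -0.136   0.0651] [ 0.4887 -0.1297  0.067 ]
0.07 20 [ 0.4817 -0.1369  0.0701] [ 0.4885 -0.1296  0.0725]
0.075 16 [ 0.4803 -0.1369  0.0759] [ 0.4884 -0.1296  0.0777]
(np.float64(267.5526804073264), np.float64(242.62490617060402))
(np.float64(267.2194773585585), np.float64(251.41362983039429))
(np.float64(267.2623577400109), np.float64(250.28259629272253))
```

View pics/c5.png

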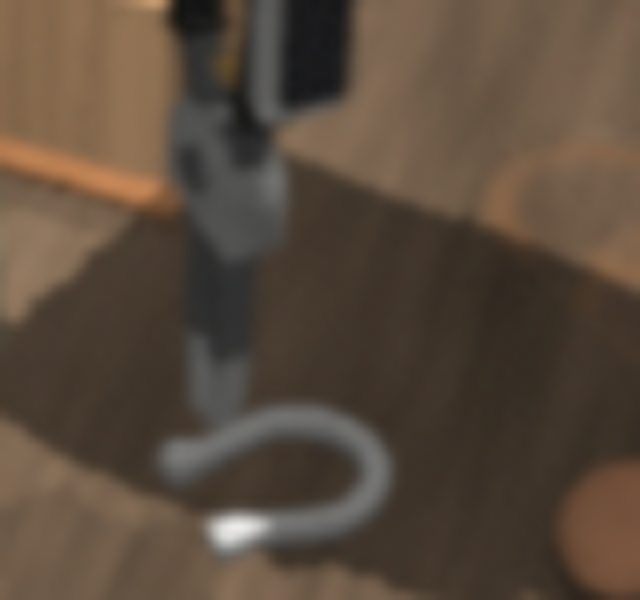

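Side crop: the tips end at (267.5,242.7) px, right above the gap's midpoint at about (267.4,251.5), and upright. Lowering and spreading, raising in step to cancel the pads' swing.

```bash
python3 - <<'E'
from h import *
x,y=.4885,-.135
def st(n): print(n,r.current_tool_pos().round(4),round(r.current_opening(),3),round(r.current_finger_force(),1),np.round(r.current_contact_force(),1))
r.move_linear([x,y,.108],vel=.1); st('a')
z=.1025; r.move_linear([x,y,z],vel=.03); st('b')
for o in (.60,.55,.50,.45,.41):
    r.set_gripper(o,50); 
    z+=.0006; r.move_linear([x,y,z],vel=.03); st(o)
r.set_gripper(.3,50); st('sq')
b=snap('side','s6.png'); crop(b,'c6.png',240,190,320,265,8); print(r.current_t())
E
```

```text
a [ 0.4885 -0.135   0.1083] 0.647 6.8 [-0.7  0.7 -0.3]
b [ 0.4885 -0.135   0.1025] 0.644 6.8 [ 0.8  0.3 -1.6]
0.6 [ 0.4885 -0.135   0.1032] 0.597 8.0 [-0.6 -0.1 -1. ]
0.55 [ 0.4884 -0.135   0.1037] 0.556 11.4 [ 0.2 -0.5 -1.7]
0.5 [ 0.4885 -0.135   0.1043] 0.505 13.6 [-0.1  0.6 -1.9]
0.45 [ 0.4885 -0.135   0.1049] 0.45 15.9 [ 0.1  0.2 -2.7]
0.41 [ 0.4885 -0.135   0.1055] 0.413 18.6 [-0.6  1.1 -1.4]
sq [ 0.4885 -0.135   0.1055] 0.379 52.1 [ 0.2  0.2 -1.7]
23.5167
```

View pics/c6.png

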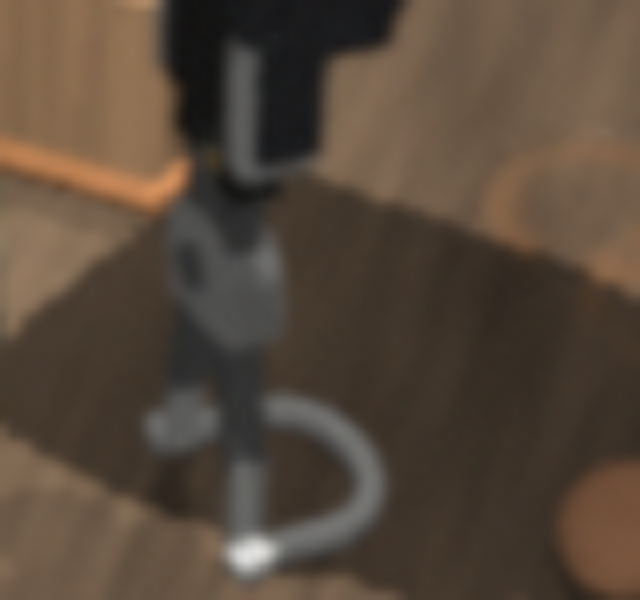

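Both legs are spread on the tips, with the near leg at crop (250,550) and the far one at (180,425). Lifting and carrying above the spindle.

```bash
python3 - <<'E'
from h import *
d=np.array([np.cos(.695),np.sin(.695)])
r.move_linear([.4885,-.135,.20],vel=.1)
t=np.array([.610,-.0195])+.02*d
r.move_linear([*t,.20],vel=.15); print(r.current_t(),r.current_tool_pos(),r.current_finger_force(),r.current_opening())
b=snap('side','s7.png'); crop(b,'c7.png',125,175,235,295,5)
P=cloud(b);m=np.isfinite(P[...,2]);s=P[180:300,130:240].reshape(-1,3)
s=s[(abs(s[:,0]-.61)<.05)&(abs(s[:,1]+.0195)<.05)]
for lo in np.arange(.075,.15,.0025):
    q=s[(s[:,2]>=lo)&(s[:,2]<lo+.0025)]
    if len(q)>1: print(lo.round(4),len(q),q.min(0).round(4),q.max(0).round(4))
E
```

```text
26.0083 [ 0.62501302 -0.0071353   0.20002365] 52.14260078268126 0.37760495845978514
0.0925 16 [ 0.5865 -0.0403  0.0942] [0.6296 0.0162 0.095 ]
0.095 45 [ 0.5869 -0.0406  0.095 ] [0.6464 0.0175 0.0974]
0.0975 120 [ 0.5867 -0.0463  0.0976] [0.6466 0.0184 0.1   ]
0.1 81 [ 0.587 -0.044  0.1  ] [0.6478 0.0175 0.102 ]
0.1025 8 [ 0.6115 -0.0189  0.1025] [0.6399 0.0097 0.1045]
0.105 9 [ 0.6102 -0.0199  0.1052] [0.6396 0.0106 0.1074]
0.1075 9 [ 0.611  -0.0201  0.1078] [0.6422 0.0103 0.1099]
0.11 7 [ 0.6108 -0.0194  0.1102] [0.6389 0.0094 0.112 ]
0.1125 8 [ 0.6108 -0.0185  0.1126] [0.6408 0.0097 0.1147]
0.115 12 [ 0.6115 -0.0207  0.1151] [0.6411 0.0104 0.1169]
0.1175 4 [0.6116 0.0063 0.1185] [0.6152 0.01   0.1193]
0.12 8 [ 0.6108 -0.0162  0.1202] [0.6384 0.0119 0.1221]
0.1225 14 [ 0.6096 -0.017   0.1227] [0.6406 0.0117 0.1247]
0.125 14 [ 0.6108 -0.016   0.1253] [0.6389 0.0098 0.1275]
0.1275 10 [ 0.6114 -0.0156  0.1281] [0.6387 0.01   0.1298]
0.13 11 [ 0.6118 -0.0147  0.1301] [0.6378 0.0091 0.1323]
0.1325 11 [0.6117 0.0027 0.1326] [0.6238 0.0083 0.1346]
0.135 10 [ 0.6128 -0.0117  0.1353] [0.6364 0.0087 0.1373]
0.1375 13 [ 0.612  -0.0158  0.1376] [0.6401 0.0076 0.1398]
0.14 10 [ 0.613  -0.0118  0.1402] [0.6361 0.008  0.1419]
0.1425 12 [ 0.6129 -0.0138  0.1425] [0.6384 0.0075 0.145 ]
0.145 9 [ 0.6133 -0.0089  0.1451] [0.634  0.0085 0.1475]
0.1475 10 [0.6141 0.0021 0.1475] [0.6238 0.0065 0.1498]
```

View pics/c7.png

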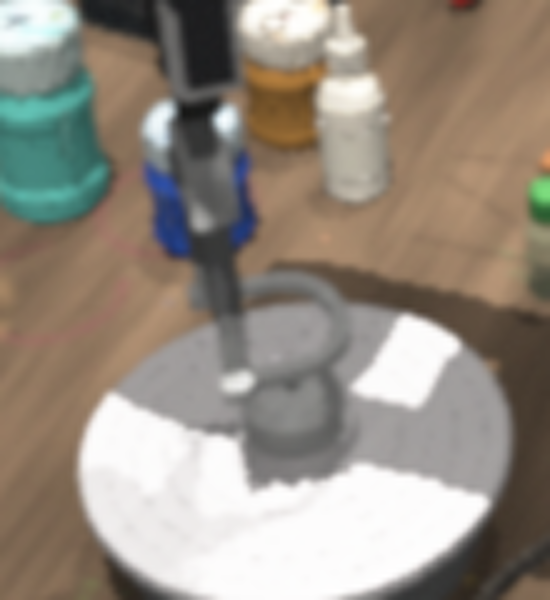

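The ring is carried level at about z 0.098, and in the crop it appears centred over the spindle. I'll fit its offset and tilt.

```bash
cat > rf.py <<'E'
from h import *
from scipy.optimize import least_squares
def ringfit(im,tcp,yaw=.695,zexp=None):
    d=np.array([np.cos(yaw),np.sin(yaw)]);n=np.array([-d[1],d[0]]); c0=tcp[:2]-.02*d
    P=cloud(im).reshape(-1,3);P=P[np.isfinite(P[:,2])]; q=P[:,:2]-c0; u=q@d;v=q@n; rr=np.hypot(u,v)
    k=(rr>.017)&(rr<.031)&(u<.008)&(abs(P[:,2]-zexp)<.0065); P=P[k]
    f=least_squares(lambda x:np.hypot(P[:,0]-x[0],P[:,1]-x[1])-.0235,c0,loss='soft_l1',f_scale=.002).x
    top=P[P[:,2]>zexp-.001]; A=np.c_[top[:,:2]-f,np.ones(len(top))]
    s=least_squares(lambda x:A@x-top[:,2],[0,0,zexp],loss='soft_l1',f_scale=.001).x
    return len(P),f,(f-c0)@d*1e3,(f-c0)@n*1e3,np.percentile(P[:,2],[50,75,90,97]),s,(s[:2]@d,s[:2]@n)
E
python3 - <<'E'
from rf import *
b=load('s7.png'); print(ringfit(b,r.current_tool_pos(),zexp=.099))
P=cloud(b)
a=snap('top','t7.png');print(ringfit(a,r.current_tool_pos(),zexp=.099)[:5])
# spindle visible lower part in each view: boss/spindle points at home
b0=load('side0.png');P=cloud(b0).reshape(-1,3)
k=(np.hypot(P[:,0]-.61,P[:,1]+.0185)<.03)&(P[:,2]>.068);print(np.percentile(P[k][:,2],[25,50,75,90]))
k=(np.hypot(P[:,0]-.61,P[:,1]+.0185)<.03)&(P[:,2]>.0705);q=P[k];print(k.sum(),q.mean(0),(q.min(0)+q.max(0))/2,np.ptp(q,axis=0))
E
```

```text
(169, array([ 0.61200395, -0.01751033]), np.float64(3.3724923633150166), np.float64(0.41891776156260396), array([0.09915405, 0.10016981, 0.10053194, 0.10115408]), array([0.01724726, 0.00690931, 0.09990249]), (np.float64(0.017671448581731062), np.float64(-0.005738171054389046)))
(90, array([ 0.61395308, -0.01929593]), np.float64(3.6854972607898615), np.float64(-2.1852802175904076), array([0.10027673, 0.10199457, 0.10305411, 0.10465484]))
[0.06931715 0.07003634 0.07094694 0.07138029]
64 [ 0.60874179 -0.01876309  0.07121624] [ 0.60921017 -0.01827447  0.07207792] [0.02595667 0.02498122 0.00312971]
```

```bash
python3 - <<'E'
from rf import *
p=r.current_tool_pos()
t=np.array([.62501-.0027,-.00714-.0009])
r.move_linear([*t,.20],vel=.05); r.move_linear([*t,.181],vel=.06); r.sleep(.3)
p=r.current_tool_pos();print(p,r.current_contact_force())
b=snap('side','s8.png');a=snap('top','t8.png')
for im in(b,a): print(ringfit(im,p,zexp=.080))
f=lambda im,u,v,w,h:cv2.resize(im['pixels'][v:v+h,u:u+w][:,:,::-1],(400,400),interpolation=cv2.INTER_CUBIC)
cv2.imwrite('pics/c8.png',np.hstack([f(b,150,215,60,60),f(a,160,135,50,50)]))
E
```

```text
[ 0.62241843 -0.00805065  0.18124628] [ 0.37402261  0.51745238 -2.16832249]
(163, array([ 0.60924284, -0.01843369]), np.float64(3.23129258470184), np.float64(0.46272550507065435), array([0.08057383, 0.08125247, 0.08188827, 0.08242226]), array([-0.01153649, -0.00583787,  0.08073967]), (np.float64(-0.01259912667604805), np.float64(0.0029040051911421545)))
(87, array([ 0.61132161, -0.0196942 ]), np.float64(4.020687167191726), np.float64(-1.8366266819707906), array([0.08174085, 0.08301302, 0.08372178, 0.08465505]), array([0.01558014, 0.01155449, 0.08224277]), (np.float64(0.019365706742917013), np.float64(-0.0011028250824441782)))
```

View pics/c8.png

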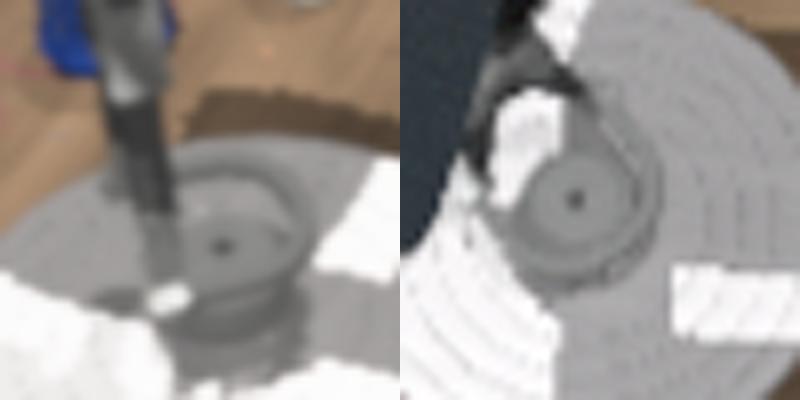

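The crops show the ring around and above the spindle top, whose centre dot is at side px (183,252) and top px (182,159.7). Next I compare the axis from these with the ring fit.

```bash
python3 - <<'E'
from rf import *
b=load('s8.png');a=load('t8.png')
print('axis side',ray(b,150+222.5/6.667-.5,215+246.5/6.667-.5,.071),'top',ray(a,160+175.5/8-.5,135+198.5/8-.5,.071))
# overlay expected ring (inner 20.5 / outer 26.5 at z .0805) around the fitted centres for a visual check
out=[]
for im,c,(u0,v0,w) in((b,(.6092,-.0184),(150,215,60)),(a,(.6113,-.0197),(160,135,50))):
    s=400/w; I=cv2.resize(im['pixels'][v0:v0+w,u0:u0+w][:,:,::-1],(400,400),interpolation=cv2.INTER_CUBIC)
    I=np.clip(I.astype(float)*1.5-40,0,255).astype(np.uint8)
    for rad,col in((.0205,(0,0,255)),(.0265,(0,255,0))):
        q=[proj(im,[c[0]+rad*np.cos(t),c[1]+rad*np.sin(t),.0805]) for t in np.linspace(0,6.283,60)]
        cv2.polylines(I,[np.int32([[(u-u0+.5)*s,(v-v0+.5)*s] for u,v in q])],1,col,1)
    out.append(I)
cv2.imwrite('pics/c9.png',np.hstack(out))
E
```

```text
axis side [ 0.61032342 -0.01947499  0.071     ] top [ 0.61095005 -0.01956334  0.071     ]
```

View pics/c9.png

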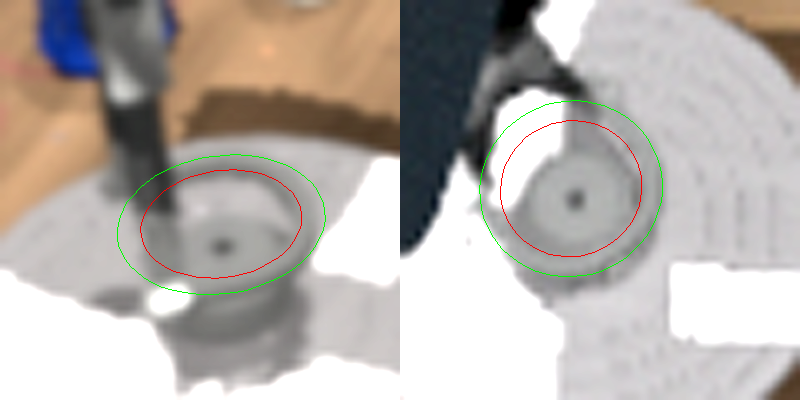

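The ring is centred on the axis to about 1 mm. Lowering under force guard.

```bash
python3 - <<'E'
from rf import *
t=r.current_tool_pos(); f0=np.mean([r.current_contact_force() for _ in range(5)],0); t0=[.62231,-.00804]
for z in np.arange(.179,.1622,-.0021):
    r.move_linear([*t0,z],vel=.03); f=r.current_contact_force(); print(z.round(4),np.round(f-f0,1))
    if np.abs(f-f0).max()>5: break
r.sleep(.3); p=r.current_tool_pos(); print(p,r.current_t(),[np.round(r.current_contact_force()-f0,1) for _ in range(3)],r.current_finger_force())
b=snap('side','s9.png');a=snap('top','t9.png')
print(ringfit(b,p,zexp=p[2]-.1005))
crop(b,'c10.png',150,215,215,275,8)
E
```

```text
0.179 [ 0.3 -0.7 -0.5]
0.1769 [ 0.5 -0.3 -1.5]
0.1748 [-0.2 -0.7 -1.6]
0.1727 [-0.2 -0.3 -1.1]
0.1706 [-0.2 -0.7 -2.9]
0.1685 [-0.6  0.1 -1. ]
0.1664 [-0.1  0.7 -0.9]
0.1643 [ 0.5  0.  -0.1]
[ 0.62234497 -0.00806252  0.16437451] 29.525 [array([-0.2, -0.1, -0.9]), array([-0.2, -0.1, -0.9]), array([-0.2, -0.1, -0.9])] 52.145028370432556
(146, array([ 0.60944509, -0.0189738 ]), np.float64(3.104773430303776), np.float64(-0.11955319855210064), array([0.06375088, 0.06459389, 0.0654601 , 0.06630219]), array([0.0226828 , 0.02651637, 0.06452754]), (np.float64(0.03440230207135557), np.float64(0.0058402595052375866)))
```

View pics/c10.png

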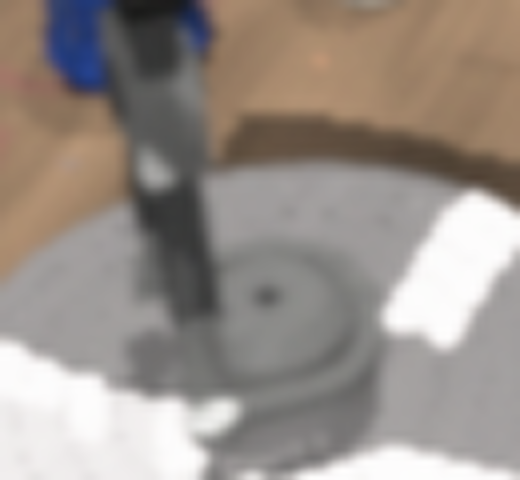

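```bash
python3 - <<'E'
from rf import *
r.move_linear([.62245,-.0082,.1622],vel=.02); r.sleep(.3)
F=[]
for _ in range(20): r.sleep(.04); F.append(r.current_contact_force())
print(np.mean(F,0),np.std(F,0),r.current_torque())
p=r.current_tool_pos();print(p,r.current_t(),r.current_opening(),r.current_finger_force())
b=snap('side','s10.png');a=snap('top','t10.png')
for im in(b,a): print(ringfit(im,p,zexp=p[2]-.1005)[1:6])
E
```

```text
[ 0.13513133 -0.08790173 -1.8102002 ] [0.46313027 0.4902551  0.42601034] [ 0.0323664  -0.0209687  -0.02749129]
[ 0.62245219 -0.00818236  0.1622036 ] 31.0167 0.37578584392151404 52.1460418892093
(array([ 0.60955181, -0.01931516]), np.float64(2.962537879235617), np.float64(-0.2893716270380739), array([0.06184013, 0.06274504, 0.06345969, 0.06513112]), array([0.03324517, 0.01945618, 0.06275024]))
(array([ 0.61125144, -0.01968323]), np.float64(4.032237159057125), np.float64(-1.6604848288132876), array([0.06245173, 0.06404264, 0.06492997, 0.0668727 ]), array([0.01426069, 0.01438323, 0.06336021]))
```

Vertical force equals the pliers' and ring's own weight and lateral force is about 0, so nothing touches. A 0.4 mm trim, then hand in.

```bash
python3 - <<'E'
from rf import *
r.move_linear([.62245,-.0082,.1618],vel=.02); r.sleep(.5); print(r.current_contact_force())
print(r.hand_in())
E
```

```text
[-0.2632091   0.24984243 -0.82062916]
the job is handed in; nothing more can be done
None
```

I handed the job in with the wheel pressed home and the spread ring held by the squeezed pliers round the spindle at groove height, touching nothing by the force readings; the jars, vial and bottle were not touched, but both red look-alike pliers fell over early in the run while the arm was moving well above them, cause not established.

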